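# Set the cure timer beside the bonded bracket

## Task

The bracket under the clamp has just been glued. Stand the orange timer gently on the middle of the yellow-bordered pad in front of it, square with the pad; then, on the pad, turn its knob clockwise until the pointer is on the green mark, pressing down while you turn so that the light case does not spin round, but never loading the pad with more than 30 N. Leave the timer standing square on the pad and the other things on the bench undisturbed.

Things in the scene. Friction and masses are not known exactly. Their poses are not given: they have to be found in the camera images.
- timer_center (a point): centre of the orange timer's case: 100 x 100 mm, on four rubber feet at the corners of a 48 mm square under its middle; the case's top is 44 mm above what it stands on, the point lies on the vertical axis 25 mm above the feet. Whole timer 0.27 to 0.45 kg, loose. z up; x towards the red mark on the white dial face (knob at zero), y to the left of that.
- dial_grip (a point): point to grip on the timer's knob, on the timer's vertical axis 66.5 mm above the feet: the middle of a black bar 46 mm long (along this point's x), 16 mm wide (along its y) and 30 mm high, standing on a grey round skirt 56 mm across that turns with it; the skirt's top is 51.5 mm and the bar's top 81.5 mm above the feet. x points to the end with the white pointer line. The timer can be lifted by this bar.
- dial (a joint): angle of the knob in the timer's case (rad): 0 with the pointer at the red mark, growing clockwise seen from above, stops at 0 and 4.5; the green mark is at 1.90. The knob is stiff: it takes about 0.25 N m to turn and stays where it is left. With no load on it the timer's own weight is not enough to stop the case from spinning along; a steady load of about 20 N on the pad is always enough (the friction under the feet varies).
- pad: anti-vibration pad fixed to the bench: a black rubber-faced plate with a yellow border, 150 x 150 mm, on stiff springs and levelling screws; its top is level and stands 10 to 22 mm above the bench, differently each time and not shown by this pose, so the height must be found by touch; origin at the centre of its underside, at bench height; x and y along its edges. Square means the timer's x along the pad's x, either way round.
- padtop (a joint): how far the pad's sprung top is pressed down (m): 0 unloaded, 0.0005 under 15 N, 0.001 under the 30 N limit, stop at 0.003
- bracket: aluminium angle glued to a dark steel plate under a blue C-clamp, 100 x 130 mm with the clamp, 80 mm high, 1.8 kg, loose, beyond the pad; origin at the centre of its underside; must not be moved
- bearing: steel bearing ring lying flat, 52 mm across, 15 mm high; loose bystander, origin at the centre of its underside; must not be moved
- can: closed can with green label, 66 mm across, 110 mm high; loose bystander, origin at the centre of its underside; must not be moved
- wrench: steel wrench lying flat, 190 mm long; loose bystander, origin at the centre of its underside; must not be moved
- brush: hand brush lying flat; loose bystander, origin at the centre of its underside; must not be moved
- jar: amber glass jar with dark cap, 70 mm across, 90 mm high; loose bystander, origin at the centre of its underside; must not be moved
- tray: red open parts tray, 120 x 160 x 40 mm; loose bystander, origin at the centre of its underside; must not be moved
Mind the look-alikes: they are no part of the job. Leave any purple look-alike of the part that bears timer_center alone.

How it is judged (in metres and radians):
On the way, in this order (a step that is already met when the one before it is completed fails the run):
1. the timer stands on the pad, square and central, its knob not yet turned to the green mark (horizontal distance between timer_center and pad below 0.022 m and height (world z) of timer_center below 0.05 m and angle between timer_center's own z axis and vertical below 0.06 rad and angle between the x axis of timer_center and the x axis of pad, either way round below 0.22 rad and value of joint dial below 1.5 rad and contact force between timer and pad above 1 N), for 0.2 s.
2. the knob's pointer is turned to the green mark with the timer still square on the pad (horizontal distance between timer_center and pad below 0.022 m and height (world z) of timer_center below 0.05 m and angle between timer_center's own z axis and vertical below 0.06 rad and angle between the x axis of timer_center and the x axis of pad, either way round below 0.22 rad and value of joint dial between 1.78 and 2.02 rad and contact force between timer and pad above 1 N), for 0.2 s.
At the end, for the whole second after the job is handed in: the timer stands at rest on the pad, its centre within 22 mm of the pad's centre, square within 0.22 rad (either way round), upright within 0.06 rad, and its knob at 1.78 to 2.02 rad (the green mark) (all of step 2 and linear speed of timer below 0.02 m/s and angular speed of timer below 0.1 rad/s); the robot touches nothing.
It fails at once if the timer is pressed or dropped on the pad with more than 30 N (value of joint padtop above 0.001 m).
It fails at once if the timer tips over (angle between timer_center's own z axis and vertical above 0.6 rad).
It fails at once if the glued bracket or another thing on the bench is moved by more than 20 mm (distance of any of bracket, bearing, can, wrench, brush, jar, tray from where it was at the start of the episode above 0.02 m).
It also fails if it takes over 64 s, if anything falls off the work surface, if the arm or the gripper's body presses on something with over 40 N, if the wrist force passes 120 N, or if a joint passes its speed limit or range.

## Robot

A 6-joint arm with a two-finger parallel gripper is mounted at the origin on the work surface. World frame = base frame: x ahead of the robot, y to its left, z up, the work surface at z = 0. Lengths are in mm, angles in degrees, forces in N, time in s.
With the tool pointing down it reaches from about 275 to 1000 mm from the base axis. Payload 8.4 kg.
Tool frame: the origin (TCP) lies on the centre line of the jaws, within the pads' length; the fingertips stand 14 mm ahead of it and the grasp point (between the pads) lies 5 mm behind it; z points along the fingers, y is the direction in which the jaws open and shut (so a half turn about z gives the same grasp; the last joint's range is limited). The gripper opens to 85 mm and grips with 20 to 120 N. Pads are 22 mm wide; open, the fingers measure 114 mm over their backs; the gripper's body (76 mm by 85 mm) begins 54 mm behind the grasp point. The pads swing forward as they close: fully open they stand 13 mm farther back than shut.
Start: joints at [-0.138, 20.225, 93.587, -0, 66.188, -0.138], TCP at [625.002, -0, 245.281] pointing down, gripper open.
Joint ranges: [-150.9, 150.9], [-52.94, 120.26], [3.33, 152.33], [-74.26, 254.26], [0, 154.13], [-172.89, 172.89]. Speed limits (degrees/s): [127.2, 127.2, 159.86, 180, 180, 180].

## Interface

Orientations are given as a 3x3 rotation matrix whose columns are the frame's x, y, z axes.
In Python, from bench import r, cams, workorder gives the robot as it stands.
- The arm moves only by the tool drive_tool, never from a script. Its argument "targets" is a list of rows, each a list of 7 numbers: the shift along the tool's x, y, z scaled (see below), then the turn, a rotation vector about the tool's x, y, z scaled (see below), then the opening, from 0 (shut) to 1 (fully open). In form: [[tx, ty, tz, rx, ry, rz, gripper], ...]. A call has 1 to 5 rows; each row shifts and turns the commanded pose from where the row before left it, along the tool's axes as they then stand; what a row does not reach is not made up. The controller multiplies each number of a shift by 0.025 m and each number of a turn by 4 degrees. A row lasts 1/12 s, in which the tool goes at most 41.7 mm and 7.16 degrees, less where a joint would pass 70% of its speed; a pose out of reach is approached as far as the arm can. A call with a number of a shift or a turn outside -1 to 1 is refused whole. A call with a gripper value outside its range is refused whole. The fingers move at their own pace and stop on an object; the grip force is fixed at half the most. Time passes only in rows, so rows that do not move let the fingers close. It gives the time, the measured TCP pose, the force and the opening at its end, in the units of the state.
- r.get_obs(): the state, without advancing time (a new reading comes with each control period).
- cams.camera(name): name is "scene" or "side" or "wrist"; returns the picture (384x512x3 uint8, blue, green, red); there is no depth.
- cams.camera_model(name): a dict with "fovy" (degrees; the focal length in pixels is half the picture's height over the tangent of half this angle, whatever the lens; pixels are square), "cx", "cy" (the principal point, pixels), "dist" ([k1, k2, p1, p2, k3] as OpenCV has them; the pictures are not rectified), "cam_to_world" (4x4, takes a point from camera to world coordinates); the wrist camera has in their place "tool_from_camera" (4x4, takes a point from camera to tool coordinates, whose origin is the TCP and whose axes are the flange's). Camera axes: x right, y down, z forward; pixel columns grow to the right and rows downward; lengths in mm; the calibration is good to about 2 mm. A picture is of the moment at which its call begins: read the wrist's pose just before it. camera_model takes no time and is no camera call.
- workorder.job_done(): hands the job in, once; it reports no verdict.
The state is a dict: "time_s": time; "qpos": joint angles; "joint_velocities": joint speeds; "tau": joint torques, N m; "ee_pos": TCP position; "eef_rot": TCP orientation; "ft_force": force on the tool from outside, world axes, zero at the start; "moment": the same for the moment, N m; "gripper_width": finger opening in mm.
Only numpy, scipy, OpenCV 4.12 (cv2) and the standard library are available. Lean on these libraries where they do the work, as an engineer would, in place of code of your own. Each camera call takes 0.05 s, during which the arm holds its last target. There are 200 camera calls.

## Working session

There is one attempt and no reset: what is moved stays moved. The work goes in short steps, Python scripts to look and compute and a tool call to move; the robot and the scene stay as the last step left them, time stands still between calls to the robot, and variables do not carry over. Pictures are saved under pics/ and viewed, about 8 in all and at most 12, crops included, and the job is handed in when it is done.

Besides the shell and the picture viewer there is one more tool, called after ">>>" by a JSON object that holds its "op" and its "data". drive_tool: Moves the arm, as the interface text tells. Its arguments: {"type":"object","properties":{"targets":{"type":"array"}},"required":["targets"]}

```bash
ls; mkdir -p pics; python3 - <<'E'
from bench import r,cams
import cv2
o=r.get_obs();print(o)
for n in("scene","side","wrist"):
    print(n,cams.camera_model(n))
a=[cams.camera(n) for n in("scene","side","wrist")]
for n,i in zip(("scene","side","wrist"),a): cv2.imwrite(f"pics/{n}0.png",i)
E
```

```text
pics
{'time_s': 0.0, 'qpos': array([-1.38465587e-01,  2.02624123e+01,  9.36298553e+01, -7.59316991e-04,
        6.61872122e+01, -1.36918625e-01]), 'joint_velocities': array([ 0.01568614, -0.09442312,  0.04967382, -0.03304575, -0.06253066,
        0.00702835]), 'tau': array([-2.03471049e-03, -6.05236173e+01, -3.42063046e+01, -2.62302356e-04,
        9.48130677e-03,  3.61521288e-06]), 'ee_pos': array([ 6.24539571e+02, -1.32963931e-02,  2.44556654e+02]), 'eef_rot': array([[ 2.16343418e-05,  9.99999038e-01, -1.38721021e-03],
       [ 1.00000000e+00, -2.16465312e-05, -8.77196885e-06],
       [-8.80198870e-06, -1.38721002e-03, -9.99999038e-01]]), 'ft_force': array([-0.32676346,  1.17348275,  0.36810893]), 'moment': array([-0.01914324,  0.00150142, -0.02779149]), 'gripper_width': 85.36416633637111}
scene {'fovy': 55.039769720636414, 'cx': 260.02805403509683, 'cy': 197.2346463916389, 'dist': array([0.02092005, 0.        , 0.        , 0.        , 0.        ]), 'cam_to_world': array([[ 8.37301754e-01,  4.65818932e-01, -2.86249008e-01,
         8.63462828e+02],
       [ 5.46714125e-01, -7.08143
[... 573 characters left out ...]
2],
       [ 1.10289244e-02, -6.77120705e-01, -7.35789313e-01,
         8.10577929e+02],
       [ 0.00000000e+00,  0.00000000e+00,  0.00000000e+00,
         1.00000000e+00]])}
wrist {'fovy': 59.004976571247965, 'cx': 252.7847122099924, 'cy': 193.74294166924238, 'dist': array([0.03289386, 0.        , 0.        , 0.        , 0.        ]), 'tool_from_camera': array([[ 5.53411606e-04, -9.59626661e-01, -2.81276315e-01,
         7.25619885e+01],
       [ 9.99999267e-01,  2.28146872e-04,  1.18913453e-03,
         1.04177469e+00],
       [-1.07695289e-03, -2.81276767e-01,  9.59626084e-01,
        -1.28974541e+02],
       [ 0.00000000e+00,  0.00000000e+00,  0.00000000e+00,
         1.00000000e+00]])}
```

```bash
python3 -c "
import cv2,numpy as np
a=cv2.imread('pics/scene0.png');b=cv2.imread('pics/side0.png')
cv2.imwrite('pics/s0.png',cv2.resize(a,(800,600)));cv2.imwrite('pics/d0.png',cv2.resize(b,(800,600)))"
```

```text
(no output)
```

View pics/s0.png

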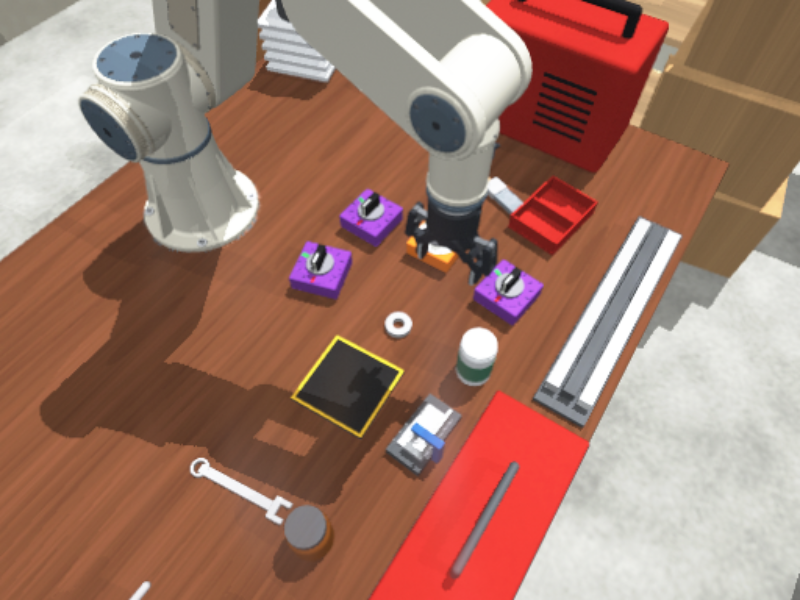

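View pics/d0.png

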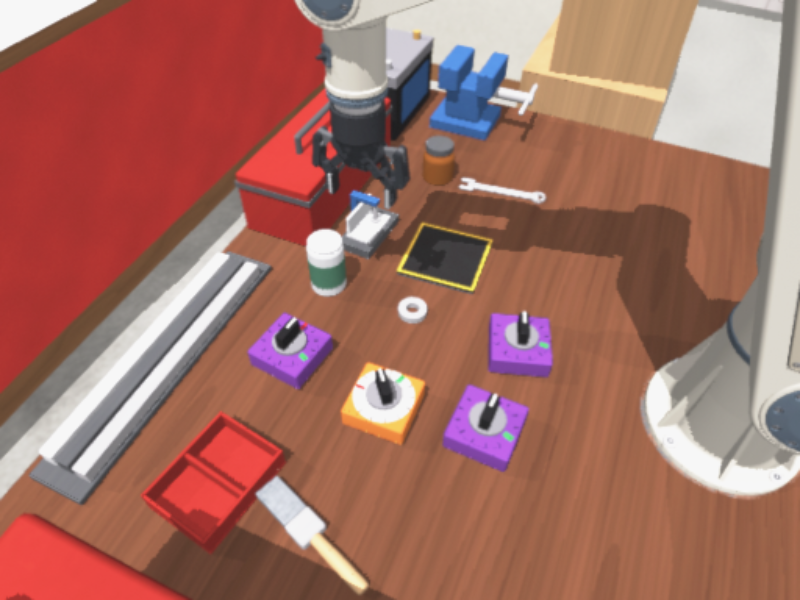

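Side view (800-wide): the orange timer at (384,400) is the only orange one; purple look-alikes at (290,348), (520,343), (487,427) are not it. Pad at (445,257). I'll confirm with an enlarged crop and measure.

```bash
cat > h.py <<'E'
import cv2,numpy as np
from bench import r,cams
def cam(n,pose=None):
    m=cams.camera_model(n);f=192/np.tan(np.radians(m['fovy']/2))
    K=np.array([[f,0,m['cx']],[0,f,m['cy']],[0,0,1]]);
    if n=='wrist':
        T=np.eye(4);T[:3,:3]=pose['eef_rot'];T[:3,3]=pose['ee_pos'];T=T@m['tool_from_camera']
    else:T=np.array(m['cam_to_world'])
    return K,m['dist'],T
def onplane(px,c,z):
    K,d,T=c
    u=cv2.undistortPoints(np.float64(px).reshape(-1,1,2),K,d).reshape(-1,2)
    v=np.c_[u,np.ones(len(u))]@T[:3,:3].T;o=T[:3,3]
    return o+v*((z-o[2])/v[:,2])[:,None]
def proj(P,c):
    K,d,T=c;W=np.linalg.inv(T)
    return cv2.projectPoints(np.float64(P).reshape(-1,1,3),cv2.Rodrigues(W[:3,:3])[0],W[:3,3],K,d)[0].reshape(-1,2)
def hsv(img,lo,hi,big=True):
    m=cv2.inRange(cv2.cvtColor(img,cv2.COLOR_BGR2HSV),lo,hi)
    if not big:return m
    cs=cv2.findContours(m,cv2.RETR_EXTERNAL,cv2.CHAIN_APPROX_NONE)[0]
    return m,max(cs,key=cv2.contourArea)
E
python3 - <<'E'
from h import *
for n in('side','scene'):
    im=cv2.imread(f'pics/{n}0.png');c=cam(n)
    m,ct=hsv(im,(22,120,120),(35,255,255))
    h=cv2.convexHull(ct)
    q=cv2.approxPolyDP(h,6,True)[:,0]
    print(n,'pad',q.tolist())
    for z in(10,16,22):
        P=onplane(h[:,0],c,z)[:,:2];print(z,[np.round(x,1) for x in cv2.minAreaRect(P.astype(np.float32))])
im=cv2.imread('pics/side0.png');c=cam('side')
m,ct=hsv(im,(8,150,120),(20,255,255))
print('or',cv2.boundingRect(ct),cv2.approxPolyDP(cv2.convexHull(ct),3,True)[:,0].tolist())
cr=im[220:295,205:285];cv2.imwrite('pics/crop0.png',cv2.resize(cr,None,fx=7.5,fy=7.5,interpolation=cv2.INTER_CUBIC))
E
```

```text
side pad [[313, 157], [302, 186], [254, 173], [259, 162]]
10 [array([ 532.5, -161.3]), array([153.3, 136.3]), np.float64(3.3)]
16 [array([ 530.7, -155.2]), array([152.2, 135.2]), np.float64(3.3)]
22 [array([ 529. , -149.2]), array([151. , 134.2]), np.float64(3.3)]
scene pad [[215, 215], [258, 237], [230, 279], [187, 254]]
10 [array([ 532.7, -172.1]), array([153.1, 152.5]), np.float64(3.0)]
16 [array([ 534.7, -174.1]), array([152.2, 151.6]), np.float64(3.0)]
22 [array([ 536.8, -176. ]), array([151.2, 150.6]), np.float64(3.0)]
or (218, 239, 55, 46) [[271, 243], [270, 255], [256, 284], [219, 271], [218, 261], [224, 250], [258, 239]]
```

View pics/crop0.png

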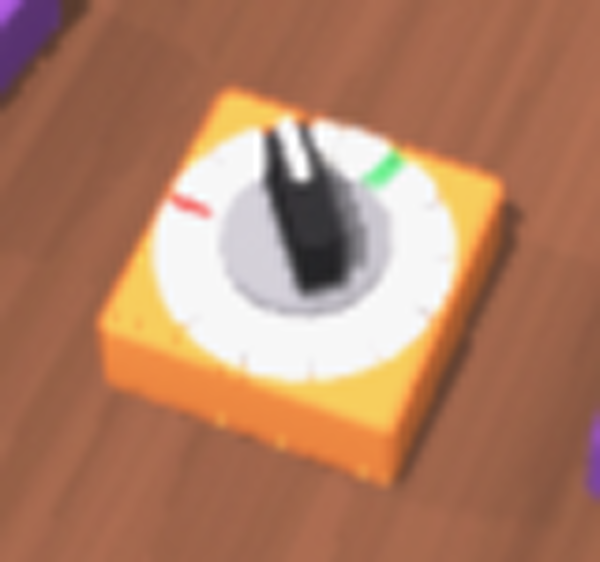

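The crop shows the orange case, top-face corners at (225,90),(502,180),(392,432),(100,325), red mark (190,205), green (385,170), and a pointer about halfway between them (~1 rad).

```bash
python3 - <<'E'
from h import *
c=cam('side')
cr=lambda p:(np.array(p)+.5)/7.5-.5+[205,220]
P=onplane(cr([(225,90),(502,180),(392,432),(100,325)]),c,44)[:,:2]
print(P.round(1),P.mean(0)); d=np.roll(P,-1,0)-P;print(np.hypot(*d.T),np.degrees(np.arctan2(d[:,1],d[:,0])))
Q=onplane(cr([(190,205),(385,170)]),c,44)[:,:2]-P.mean(0);print('red,green dir',np.degrees(np.arctan2(Q[:,1],Q[:,0])),np.hypot(*Q.T))
B=onplane(cr([(292,122),(305,182)]),c,81.5)[:,:2]; d=B[0]-B[1];print('ptr',B,np.degrees(np.arctan2(d[1],d[0])))
S=np.array([(423,225),(492,240),(473,290),(398,272)])/1.5625
for z in(10,16,22):
    p=onplane(S,c,z)[:,:2];d=np.roll(p,-1,0)-p;print(z,p.mean(0),np.degrees(np.arctan2(d[:,1],d[:,0])),np.hypot(*d.T))
a=cv2.imread('pics/scene0.png');m,ct=hsv(a,(22,120,120),(35,255,255))
for z in(10,16,22):
    p=onplane(cv2.convexHull(ct)[:,0],cam('scene'),z)[:,:2].astype(np.float32);print(z,cv2.minAreaRect(p)[0])
# obstacles rough
for n,px in(('bearing',(412,310)),('can top',(325,240)),('bracketbase',(370,235))):
    print(n,onplane([np.array(px)/1.5625],c,{'can top':110}.get(n,8)))
E
```

```text
[[552.4 147.7]
 [455.4 144.3]
 [452.3 242.8]
 [549.8 244.6]] [502.47702101 194.85648703]
[97.14772899 98.4494328  97.46358078 96.923978  ] [-178.01043132   91.76205342    1.09175716  -88.42117009]
red,green dir [  -2.14568082 -105.71960764] [40.97820143 40.50818959]
ptr [[515.51425525 174.8561226 ]
 [502.64129368 193.74657469]] -55.72739573520194
10 [ 529.31658116 -167.73915319] [-174.54455798   93.12362296    5.07101794  -87.49583226] [144.28387022 146.8447133  145.82640454 145.93826979]
16 [ 527.56198351 -161.63977853] [-174.54455798   93.12362296    5.07101794  -87.49583226] [143.20252237 145.74417299 144.73349604 144.8445229 ]
22 [ 525.80738586 -155.54040386] [-174.54455798   93.12362296    5.07101794  -87.49583226] [142.12117452 144.64363269 143.64058754 143.75077601]
10 (532.7149047851562, -172.12078857421875)
16 (534.74853515625, -174.0787353515625)
22 (536.7822265625, -176.0367431640625)
bearing [[538.49551166 -11.95236809   8.        ]]
can top [[708.25920268 -17.50308938 110.        ]]
bracketbase [[ 692.24370049 -164.05843057    8.        ]]
```

>>> {"op": "drive_tool", "data": {"targets": [[0.98,-0.61,0,0,0,0,1],[0.98,-0.61,0,0,0,0,1],[0.98,-0.61,0,0,0,0,1],[0.98,-0.61,0,0,0,0,1],[0.98,-0.61,0,0,0,0,1]]}}

```text
time_s: 0.57
ee_pos: [547.8, 123.4, 245.0]
eef_rot: [[0.0, 1.0, -0.0], [1.0, -0.0, -0.0], [-0.0, -0.0, -1.0]]
ft_force: [0.1, 0.2, -1.0]
gripper_width: 85.2
```

>>> {"op": "drive_tool", "data": {"targets": [[0.98,-0.61,0,0,0,0,1],[0.98,-0.61,0,0,0,0,1],[0.98,-0.61,0,0,0,0,1],[0,0,0,0,0,0,1],[0,0,0,0,0,0,1]]}}

```text
time_s: 0.98
ee_pos: [502.3, 196.9, 245.2]
eef_rot: [[-0.003, 1.0, -0.0], [1.0, 0.003, -0.0], [-0.0, -0.0, -1.0]]
ft_force: [0.3, -0.6, -0.4]
gripper_width: 85.7
```

```bash
python3 - <<'E'
from h import *
o=r.get_obs();im=cams.camera('wrist');print(o['time_s'],o['ee_pos'],o['ft_force'],o['qpos'])
cv2.imwrite('pics/w1.png',im);cv2.imwrite('pics/w1b.png',cv2.resize(im,(768,576)))
np.save('w1.npy',dict(eef_rot=o['eef_rot'],ee_pos=o['ee_pos']),allow_pickle=True)
E
```

```text
0.9833 [502.329794   196.92061654 245.2212757 ] [ 0.30383686 -0.60123972 -0.40065545] [ 2.12494297e+01  1.26424710e+01  1.04063658e+02 -5.16832170e-03
  6.33061157e+01  2.11073689e+01]
```

View pics/w1b.png

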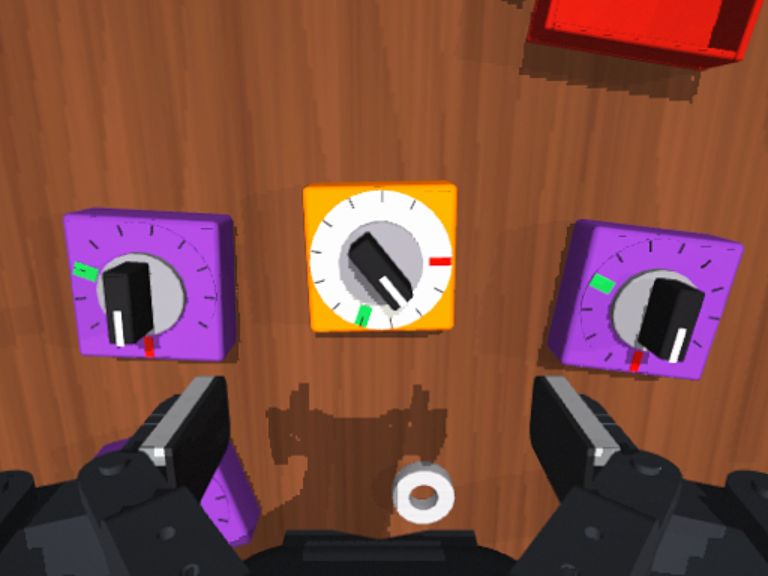

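The wrist view shows the orange timer at (381,257), red mark (440,261), green (363,316), pointer tip (403,304), with purple ones on either side.

```bash
cat > meas.py <<'E'
from h import *
def timer(im,c,ztop=44,z0=0):
    hs=cv2.cvtColor(im,cv2.COLOR_BGR2HSV)
    m,ct=hsv(im,(8,150,150),(25,255,255))
    hull=cv2.convexHull(ct);reg=np.zeros(m.shape,np.uint8);cv2.fillConvexPoly(reg,hull,255)
    P=onplane(hull[:,0],c,ztop)[:,:2].astype(np.float32);R=cv2.minAreaRect(P);print('case',R)
    def pts(lo,hi,z):
        k=cv2.inRange(hs,lo,hi)&reg;k=cv2.morphologyEx(k,cv2.MORPH_OPEN,np.ones((2,2)))
        n,l,s,ce=cv2.connectedComponentsWithStats(k);i=1+np.argmax(s[1:,4])
        ys,xs=np.where(l==i);return onplane(np.c_[xs,ys],c,z)[:,:2],(xs.mean(),ys.mean(),len(xs))
    for nm,lo,hi,z in(('red',(0,150,120),(5,255,255),z0+44),('green',(50,120,100),(75,255,255),z0+44)):
        p,q=pts(lo,hi,z);d=p.mean(0)-np.array(R[0]);print(nm,q,np.degrees(np.arctan2(d[1],d[0])),np.hypot(*d))
    p,q=pts((0,0,0),(180,90,75),z0+81.5);print('bar',q,cv2.minAreaRect(p.astype(np.float32)))
E
python3 - <<'E'
from meas import *
o=np.load('w1.npy',allow_pickle=True).item();im=cv2.imread('pics/w1.png');c=cam('wrist',o)
timer(im,c)
cr=lambda p:(np.array(p)+.5)/1.5-.5
B=onplane(cr([(404,307),(380,278)]),c,81.5)[:,:2];d=B[0]-B[1];print('ptr',B,np.degrees(np.arctan2(d[1],d[0])))
# edges of bar top long sides from picture: left side (352,243)-(393,302?), right side (371,234)-(411,293)
B=onplane(cr([(350,247),(371,233),(412,293),(396,310)]),c,81.5)[:,:2];print(B,B.mean(0))
E
```

```text
case ((492.48443603515625, 213.4266357421875), (124.62809753417969, 265.8199462890625), 0.1870391070842743)
red (np.float64(293.7083333333333), np.float64(175.04166666666666), 72) -22.152695633623154 56.23612445680185
green (np.float64(243.0686274509804), np.float64(210.99019607843138), 102) -88.6672842111225 59.31311994276191
bar (np.float64(253.0967032967033), np.float64(179.3043956043956), 910) ((505.4581604003906, 194.55238342285156), (18.745405197143555, 47.63319778442383), 39.054473876953125)
ptr [[518.63578633 173.53829515]
 [504.0582735  191.64230971]] -51.15867465502533
[[486.46731322 210.32556049]
 [498.74970011 218.60772995]
 [523.28798062 182.38662817]
 [513.82064968 171.61259025]] [505.58141091 195.73312722]
```

```bash
sed -i 's/(8,150,150),(25,255,255)/(10,180,200),(25,255,255)/' meas.py; python3 - <<'E'
from meas import *
o=np.load('w1.npy',allow_pickle=True).item();im=cv2.imread('pics/w1.png');timer(im,cam('wrist',o))
E
```

```text
case ((504.56243896484375, 194.55667114257812), (98.8460693359375, 100.03755950927734), 1.223301649093628)
red (np.float64(293.7083333333333), np.float64(175.04166666666666), 72) -3.3407633190829857 40.07499877929313
green (np.float64(243.0686274509804), np.float64(210.99019607843138), 102) -104.82276300765119 41.81876270980739
bar (np.float64(253.0967032967033), np.float64(179.3043956043956), 910) ((505.4581604003906, 194.55238342285156), (18.745405197143555, 47.63319778442383), 39.054473876953125)
```

>>> {"op": "drive_tool", "data": {"targets": [[-0.1,0.11,0,0,0,-1,1],[0,0,0.4,0,0,-1,1],[0,0,0.4,0,0,-1,1],[0,0,0.4,0,0,-1,1],[0,0,0.4,0,0,-1,1]]}}

```text
time_s: 1.45
ee_pos: [506.5, 192.3, 204.8]
eef_rot: [[-0.344, 0.939, 0.0], [0.939, 0.344, -0.0], [-0.0, 0.0, -1.0]]
ft_force: [0.6, 0.8, 0.2]
gripper_width: 85.4
```

>>> {"op": "drive_tool", "data": {"targets": [[0,0,0.4,0,0,-1,1],[0,0,0.4,0,0,-1,1],[0,0,0.4,0,0,-1,1],[0,0,0.4,0,0,-1,1],[0,0,0.4,0,0,-0.75,1]]}}

```text
time_s: 1.87
ee_pos: [506.5, 192.3, 154.7]
eef_rot: [[-0.631, 0.776, 0.0], [0.776, 0.631, -0.0], [-0.0, -0.0, -1.0]]
ft_force: [0.1, 0.2, 0.8]
gripper_width: 85.3
```

>>> {"op": "drive_tool", "data": {"targets": [[0,0,0.8,0,0,0,1],[0,0,0.8,0,0,0,1],[0,0,0.4,0,0,0,1],[0,0,0,0,0,0,1],[0,0,0,0,0,0,1]]}}

```text
time_s: 2.28
ee_pos: [506.0, 192.9, 105.1]
eef_rot: [[-0.629, 0.778, -0.001], [0.778, 0.629, -0.0], [0.0, -0.001, -1.0]]
ft_force: [-0.0, 0.5, 0.8]
gripper_width: 85.4
```

>>> {"op": "drive_tool", "data": {"targets": [[0.07,0,0.5,0,0,0,1],[0,0,0.5,0,0,0,1],[0,0,0.3,0,0,0,1],[0,0,0.18,0,0,0,1],[0,0,0,0,0,0,1]]}}

```text
time_s: 2.7
ee_pos: [504.7, 194.7, 68.1]
eef_rot: [[-0.629, 0.777, -0.0], [0.777, 0.629, -0.0], [0.0, -0.0, -1.0]]
ft_force: [-0.6, 0.2, -0.6]
gripper_width: 85.6
```

>>> {"op": "drive_tool", "data": {"targets": [[0,0,0,0,0,0,0.5],[0,0,0,0,0,0,0.3],[0,0,0,0,0,0,0.25],[0,0,0,0,0,0,0.2],[0,0,0,0,0,0,0.15]]}}

```text
time_s: 3.12
ee_pos: [504.8, 194.9, 68.6]
eef_rot: [[-0.629, 0.777, 0.001], [0.777, 0.629, 0.0], [-0.0, 0.001, -1.0]]
ft_force: [-0.1, 0.1, 0.5]
gripper_width: 25.6
```

>>> {"op": "drive_tool", "data": {"targets": [[0,0,0,0,0,0,0],[0,0,0,0,0,0,0],[0,0,0,0,0,0,0],[0,0,0,0,0,0,0],[0,0,0,0,0,0,0]]}}

```text
time_s: 3.53
ee_pos: [504.5, 194.8, 68.4]
eef_rot: [[-0.629, 0.777, -0.0], [0.777, 0.629, -0.0], [0.0, -0.0, -1.0]]
ft_force: [-2.5, -0.6, 5.2]
gripper_width: 15.0
```

>>> {"op": "drive_tool", "data": {"targets": [[0,0,-0.1,0,0,0,0],[0,0,-0.3,0,0,0,0],[0,0,-0.6,0,0,0,0],[0,0,-0.8,0,0,0,0],[0,0,-0.8,0,0,0,0]]}}

```text
time_s: 3.95
ee_pos: [504.2, 194.8, 133.8]
eef_rot: [[-0.629, 0.777, -0.001], [0.777, 0.629, -0.0], [0.0, -0.001, -1.0]]
ft_force: [0.9, -0.2, -3.2]
gripper_width: 14.9
```

>>> {"op": "drive_tool", "data": {"targets": [[0,0,-0.6,0,0,0,0],[0,0,-0.3,0,0,0,0],[0,0,0,0,0,0,0],[0,0,0,0,0,0,0],[0,0,0,0,0,0,0]]}}

```text
time_s: 4.37
ee_pos: [504.0, 194.6, 154.9]
eef_rot: [[-0.629, 0.777, -0.001], [0.777, 0.629, -0.001], [0.0, -0.001, -1.0]]
ft_force: [-0.5, 0.1, -3.2]
gripper_width: 14.8
```

```bash
python3 - <<'E'
from h import *
o=r.get_obs();print(o['time_s'],o['ee_pos'],o['ft_force'],o['moment'],o['gripper_width'])
a=cams.camera('wrist');b=cams.camera('scene');cv2.imwrite('pics/w2.png',a);cv2.imwrite('pics/s2.png',b)
cv2.imwrite('pics/v2.png',np.hstack([cv2.resize(a,(400,300)),cv2.resize(b[100:340,130:450],(400,300))]))
E
```

```text
4.3667 [504.03427966 194.61185148 154.85027182] [-0.48058429  0.06595681 -3.16915576] [-0.00730382 -0.02347923  0.0148527 ] 14.801937774519171
```

View pics/v2.png

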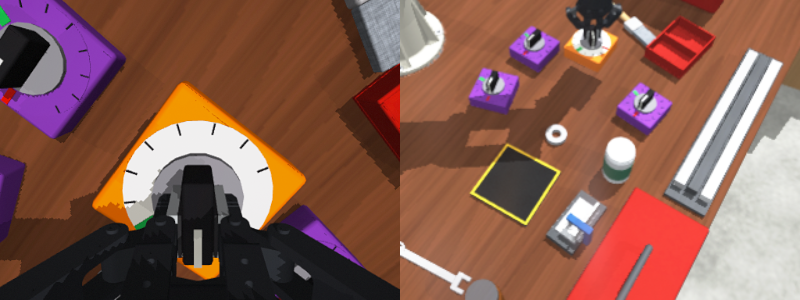

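Timer lifted (≈3.2 N), both views clear; pad unobstructed. Remeasure pad from both fixed cameras.

```bash
python3 - <<'E'
from h import *
b=cams.camera('side');cv2.imwrite('pics/d2.png',b);a=cv2.imread('pics/s2.png')
for n,im in(('scene',a),('side',b)):
    m=hsv(im,(22,100,100),(35,255,255),False)
    m=cv2.morphologyEx(m,cv2.MORPH_CLOSE,np.ones((5,5)))
    cs=cv2.findContours(m,cv2.RETR_EXTERNAL,cv2.CHAIN_APPROX_NONE)[0];h=cv2.convexHull(max(cs,key=lambda k:cv2.contourArea(cv2.convexHull(k))))
    print(n,cv2.boundingRect(h))
    for z in(10,14,18,22):
        print(z,cv2.minAreaRect(onplane(h[:,0],cam(n),z)[:,:2].astype(np.float32)))
E
```

```text
scene (186, 216, 73, 64)
10 ((532.4216918945312, -172.74478149414062), (153.87615966796875, 153.59146118164062), 3.06833553314209)
14 ((533.7786865234375, -174.04754638671875), (153.24546813964844, 152.9618682861328), 3.06834077835083)
18 ((535.1356811523438, -175.35032653808594), (152.6146697998047, 152.33229064941406), 3.068345308303833)
22 ((536.4926147460938, -176.65309143066406), (151.98387145996094, 151.70266723632812), 3.068349838256836)
side (265, 142, 50, 31)
10 ((533.8322143554688, -200.27395629882812), (151.85440063476562, 91.18424987792969), 2.7670042514801025)
14 ((532.639892578125, -196.0451202392578), (151.09567260742188, 90.72866821289062), 2.767000675201416)
18 ((531.4476318359375, -191.81637573242188), (150.3369140625, 90.27305603027344), 2.7669992446899414)
22 ((530.2552490234375, -187.58746337890625), (149.57821655273438, 89.81748962402344), 2.7670013904571533)
```

>>> {"op": "drive_tool", "data": {"targets": [[0,0,-0.6,0,0,0,0],[-0.5,-0.4,-0.6,0,0,0,0],[-0.7,-0.5,0,0,0,0,0],[-0.7,-0.5,0,0,0,0,0],[-0.7,-0.5,0,0,0,0,0]]}}

```text
time_s: 4.93
ee_pos: [508.4, 113.7, 185.4]
eef_rot: [[-0.63, 0.777, -0.001], [0.777, 0.63, -0.0], [0.0, -0.0, -1.0]]
ft_force: [-0.1, -0.1, -3.2]
gripper_width: 15.0
```

>>> {"op": "drive_tool", "data": {"targets": [[-0.7,-0.48,0,0,0,0,0],[-0.7,-0.48,0,0,0,0,0],[-0.7,-0.48,0,0,0,0,0],[-0.7,-0.48,0,0,0,0,0],[-0.7,-0.48,0,0,0,0,0]]}}

```text
time_s: 5.35
ee_pos: [516.8, 7.7, 185.2]
eef_rot: [[-0.629, 0.777, -0.001], [0.777, 0.629, 0.0], [0.001, -0.001, -1.0]]
ft_force: [0.9, -0.5, -2.8]
gripper_width: 15.0
```

>>> {"op": "drive_tool", "data": {"targets": [[-0.7,-0.48,0,0,0,0,0],[-0.7,-0.48,0,0,0,0,0],[-0.7,-0.48,0,0,0,0,0],[-0.7,-0.48,0,0,0,0,0],[-0.7,-0.48,0,0,0,0,0]]}}

```text
time_s: 5.77
ee_pos: [525.2, -98.1, 185.1]
eef_rot: [[-0.629, 0.777, -0.001], [0.777, 0.629, 0.0], [0.001, -0.001, -1.0]]
ft_force: [0.6, -0.2, -4.1]
gripper_width: 15.0
```

>>> {"op": "drive_tool", "data": {"targets": [[-0.7,-0.48,0,0,0,0,0],[-0.7,-0.48,0,0,0,0,0],[-0.7,-0.48,0,0,0,0,0],[-0.4,-0.2,0,0,0,-0.45,0],[0,0,0,0,0,0,0]]}}

```text
time_s: 6.18
ee_pos: [533.2, -173.6, 185.2]
eef_rot: [[-0.653, 0.757, -0.0], [0.757, 0.653, -0.001], [-0.0, -0.001, -1.0]]
ft_force: [-0.5, 0.0, -3.9]
gripper_width: 15.0
```

>>> {"op": "drive_tool", "data": {"targets": [[0,0,0,0,0,0,0],[0,0,0.5,0,0,0,0],[0,0,0.5,0,0,0,0],[0,0,0.5,0,0,0,0],[0,0,0,0,0,0,0]]}}

```text
time_s: 6.6
ee_pos: [531.2, -169.9, 145.8]
eef_rot: [[-0.654, 0.757, -0.004], [0.757, 0.654, 0.002], [0.004, -0.002, -1.0]]
ft_force: [-1.0, -0.2, -4.1]
gripper_width: 15.0
```

```bash
python3 - <<'E'
from h import *
o=r.get_obs();print(o['time_s'],o['ee_pos'],o['ft_force'],o['moment'],o['gripper_width'])
a=cams.camera('wrist');b=cams.camera('scene');d=cams.camera('side')
for n,i in zip('wsd',(a,b,d)):cv2.imwrite(f'pics/{n}3.png',i)
cv2.imwrite('pics/v3.png',np.hstack([cv2.resize(b[150:330,150:350],(400,360)),cv2.resize(d[80:260,200:400],(400,360))]))
E
```

```text
6.6 [ 531.1753283  -169.90219127  145.79839059] [-0.99483656 -0.22287444 -4.12041203] [0.00150515 0.05370125 0.04550426] 14.993130286859556
```

View pics/v3.png

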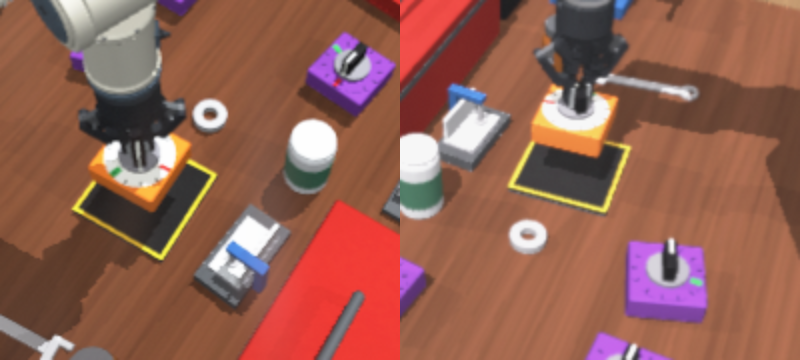

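>>> {"op": "drive_tool", "data": {"targets": [[0,0,0,0,0,0,0],[0,0,0,0,0,0,0]]}}

```text
time_s: 6.92
ee_pos: [533.5, -171.4, 149.1]
eef_rot: [[-0.653, 0.757, 0.001], [0.757, 0.653, -0.0], [-0.001, 0.001, -1.0]]
ft_force: [0.5, 0.1, -2.7]
gripper_width: 15.1
```

>>> {"op": "drive_tool", "data": {"targets": [[0,0,0.6,0,0,0,0],[0,0,0.6,0,0,0,0],[0,0,0.5,0,0,0,0],[0,0,0,0,0,0,0],[0,0,0,0,0,0,0]]}}

```text
time_s: 7.33
ee_pos: [532.8, -171.4, 105.9]
eef_rot: [[-0.653, 0.757, -0.001], [0.757, 0.653, 0.0], [0.001, -0.0, -1.0]]
ft_force: [0.7, -0.2, -3.2]
gripper_width: 15.1
```

>>> {"op": "drive_tool", "data": {"targets": [[0,0,0,0,0,0,0],[0,0,0,0,0,0,0]]}}

```text
time_s: 7.5
ee_pos: [533.7, -171.7, 106.9]
eef_rot: [[-0.653, 0.757, 0.002], [0.757, 0.653, -0.001], [-0.002, 0.001, -1.0]]
ft_force: [-0.4, -0.3, -3.9]
gripper_width: 15.4
```

>>> {"op": "drive_tool", "data": {"targets": [[0,0,0.2,0,0,0,0],[0,0,0.2,0,0,0,0],[0,0,0.07,0,0,0,0],[0,0,0,0,0,0,0],[0,0,0,0,0,0,0]]}}

```text
time_s: 7.92
ee_pos: [532.8, -171.4, 93.8]
eef_rot: [[-0.653, 0.757, -0.001], [0.757, 0.653, 0.0], [0.0, -0.0, -1.0]]
ft_force: [0.3, -0.1, -4.1]
gripper_width: 14.9
```

>>> {"op": "drive_tool", "data": {"targets": [[0,0,0.02,0,0,0,0],[0,0,0.02,0,0,0,0],[0,0,0,0,0,0,0]]}}

```text
time_s: 8.17
ee_pos: [533.0, -171.5, 93.0]
eef_rot: [[-0.653, 0.757, 0.0], [0.757, 0.653, -0.0], [-0.0, 0.0, -1.0]]
ft_force: [0.8, 0.5, -2.7]
gripper_width: 15.2
```

>>> {"op": "drive_tool", "data": {"targets": [[0,0,0.02,0,0,0,0],[0,0,0.02,0,0,0,0],[0,0,0,0,0,0,0]]}}

```text
time_s: 8.42
ee_pos: [533.0, -171.4, 92.0]
eef_rot: [[-0.653, 0.757, -0.0], [0.757, 0.653, 0.0], [0.0, -0.0, -1.0]]
ft_force: [0.7, 0.7, -4.1]
gripper_width: 14.9
```

>>> {"op": "drive_tool", "data": {"targets": [[0,0,0.02,0,0,0,0],[0,0,0.02,0,0,0,0],[0,0,0,0,0,0,0]]}}

```text
time_s: 8.67
ee_pos: [532.9, -171.4, 90.9]
eef_rot: [[-0.653, 0.757, -0.0], [0.757, 0.653, 0.0], [0.0, -0.0, -1.0]]
ft_force: [0.2, -1.0, -3.8]
gripper_width: 14.9
```

>>> {"op": "drive_tool", "data": {"targets": [[0,0,0.02,0,0,0,0],[0,0,0.01,0,0,0,0],[0,0,0,0,0,0,0]]}}

```text
time_s: 8.92
ee_pos: [533.0, -171.4, 90.2]
eef_rot: [[-0.653, 0.757, -0.0], [0.757, 0.653, 0.0], [0.0, -0.0, -1.0]]
ft_force: [-0.6, 0.2, -3.1]
gripper_width: 14.7
```

>>> {"op": "drive_tool", "data": {"targets": [[0,0,0.02,0,0,0,0],[0,0,0.01,0,0,0,0],[0,0,0,0,0,0,0]]}}

```text
time_s: 9.17
ee_pos: [532.9, -171.4, 89.5]
eef_rot: [[-0.653, 0.757, -0.0], [0.757, 0.653, 0.0], [0.0, -0.0, -1.0]]
ft_force: [-0.4, -0.4, -2.9]
gripper_width: 15.0
```

>>> {"op": "drive_tool", "data": {"targets": [[0,0,0.02,0,0,0,0],[0,0,0.01,0,0,0,0],[0,0,0,0,0,0,0]]}}

```text
time_s: 9.42
ee_pos: [533.0, -171.4, 88.7]
eef_rot: [[-0.653, 0.757, -0.0], [0.757, 0.653, 0.0], [0.0, -0.0, -1.0]]
ft_force: [-0.0, -0.4, -3.7]
gripper_width: 15.1
```

>>> {"op": "drive_tool", "data": {"targets": [[0,0,0.02,0,0,0,0],[0,0,0.01,0,0,0,0],[0,0,0,0,0,0,0]]}}

```text
time_s: 9.67
ee_pos: [532.9, -171.4, 87.9]
eef_rot: [[-0.653, 0.757, -0.0], [0.757, 0.653, 0.0], [0.0, -0.0, -1.0]]
ft_force: [0.1, -1.1, -3.5]
gripper_width: 14.8
```

>>> {"op": "drive_tool", "data": {"targets": [[0,0,0.02,0,0,0,0],[0,0,0.01,0,0,0,0],[0,0,0,0,0,0,0]]}}

```text
time_s: 9.92
ee_pos: [532.9, -171.4, 87.2]
eef_rot: [[-0.653, 0.757, -0.0], [0.757, 0.653, 0.0], [0.0, -0.0, -1.0]]
ft_force: [-0.0, 0.2, -3.6]
gripper_width: 15.1
```

>>> {"op": "drive_tool", "data": {"targets": [[0,0,0.02,0,0,0,0],[0,0,0.01,0,0,0,0],[0,0,0,0,0,0,0]]}}

```text
time_s: 10.17
ee_pos: [532.9, -171.4, 86.5]
eef_rot: [[-0.653, 0.757, -0.0], [0.757, 0.653, 0.0], [0.0, -0.0, -1.0]]
ft_force: [0.2, 0.2, -3.0]
gripper_width: 14.9
```

>>> {"op": "drive_tool", "data": {"targets": [[0,0,0.02,0,0,0,0],[0,0,0.01,0,0,0,0],[0,0,0,0,0,0,0]]}}

```text
time_s: 10.42
ee_pos: [532.9, -171.4, 85.7]
eef_rot: [[-0.653, 0.757, -0.0], [0.757, 0.653, 0.0], [0.0, -0.0, -1.0]]
ft_force: [-0.3, -1.0, -3.3]
gripper_width: 15.0
```

>>> {"op": "drive_tool", "data": {"targets": [[0,0,0.02,0,0,0,0],[0,0,0.01,0,0,0,0],[0,0,0,0,0,0,0]]}}

```text
time_s: 10.67
ee_pos: [532.9, -171.4, 85.0]
eef_rot: [[-0.653, 0.757, -0.0], [0.757, 0.653, 0.0], [0.0, -0.0, -1.0]]
ft_force: [0.6, 0.5, -2.6]
gripper_width: 15.4
```

>>> {"op": "drive_tool", "data": {"targets": [[0,0,0.02,0,0,0,0],[0,0,0.01,0,0,0,0],[0,0,0,0,0,0,0]]}}

```text
time_s: 10.92
ee_pos: [532.9, -171.4, 84.2]
eef_rot: [[-0.653, 0.757, -0.0], [0.757, 0.653, 0.0], [0.0, -0.0, -1.0]]
ft_force: [-0.2, -0.2, -3.7]
gripper_width: 14.7
```

>>> {"op": "drive_tool", "data": {"targets": [[0,0,0.02,0,0,0,0],[0,0,0.01,0,0,0,0],[0,0,0,0,0,0,0]]}}

```text
time_s: 11.17
ee_pos: [533.0, -171.4, 83.5]
eef_rot: [[-0.653, 0.757, -0.0], [0.757, 0.653, 0.0], [0.0, -0.0, -1.0]]
ft_force: [0.0, 0.1, -3.2]
gripper_width: 15.1
```

>>> {"op": "drive_tool", "data": {"targets": [[0,0,0.02,0,0,0,0],[0,0,0.01,0,0,0,0],[0,0,0,0,0,0,0]]}}

```text
time_s: 11.42
ee_pos: [533.0, -171.4, 82.7]
eef_rot: [[-0.653, 0.757, -0.0], [0.757, 0.653, 0.0], [0.0, -0.0, -1.0]]
ft_force: [-0.5, 0.3, -2.6]
gripper_width: 14.8
```

>>> {"op": "drive_tool", "data": {"targets": [[0,0,0.02,0,0,0,0],[0,0,0.01,0,0,0,0],[0,0,0,0,0,0,0]]}}

```text
time_s: 11.67
ee_pos: [532.9, -171.4, 82.0]
eef_rot: [[-0.653, 0.757, -0.0], [0.757, 0.653, 0.0], [0.0, -0.0, -1.0]]
ft_force: [-0.4, 0.3, -3.1]
gripper_width: 14.7
```

>>> {"op": "drive_tool", "data": {"targets": [[0,0,0.02,0,0,0,0],[0,0,0.01,0,0,0,0],[0,0,0,0,0,0,0]]}}

```text
time_s: 11.92
ee_pos: [532.9, -171.4, 81.2]
eef_rot: [[-0.653, 0.757, -0.0], [0.757, 0.653, 0.0], [0.0, -0.0, -1.0]]
ft_force: [0.4, 1.1, -3.4]
gripper_width: 14.8
```

>>> {"op": "drive_tool", "data": {"targets": [[0,0,0.02,0,0,0,0],[0,0,0.01,0,0,0,0],[0,0,0,0,0,0,0]]}}

```text
time_s: 12.17
ee_pos: [533.0, -171.4, 80.5]
eef_rot: [[-0.653, 0.757, -0.0], [0.757, 0.653, 0.0], [0.0, -0.0, -1.0]]
ft_force: [0.0, 0.6, -2.8]
gripper_width: 14.7
```

>>> {"op": "drive_tool", "data": {"targets": [[0,0,0.02,0,0,0,0],[0,0,0.01,0,0,0,0],[0,0,0,0,0,0,0]]}}

```text
time_s: 12.42
ee_pos: [532.9, -171.4, 79.7]
eef_rot: [[-0.653, 0.757, -0.0], [0.757, 0.653, 0.0], [0.0, -0.0, -1.0]]
ft_force: [0.4, 0.8, -3.3]
gripper_width: 14.6
```

>>> {"op": "drive_tool", "data": {"targets": [[0,0,0.02,0,0,0,0],[0,0,0.01,0,0,0,0],[0,0,0,0,0,0,0]]}}

```text
time_s: 12.67
ee_pos: [532.9, -171.4, 79.0]
eef_rot: [[-0.653, 0.757, -0.0], [0.757, 0.653, 0.0], [0.0, -0.0, -1.0]]
ft_force: [-0.7, -0.9, -3.4]
gripper_width: 14.9
```

>>> {"op": "drive_tool", "data": {"targets": [[0,0,0.02,0,0,0,0],[0,0,0.01,0,0,0,0],[0,0,0,0,0,0,0]]}}

```text
time_s: 12.92
ee_pos: [533.0, -171.5, 78.4]
eef_rot: [[-0.653, 0.757, 0.0], [0.757, 0.653, -0.0], [-0.0, -0.0, -1.0]]
ft_force: [-0.8, 0.1, -0.4]
gripper_width: 15.0
```

Contact (load ≈ 3 N). Press in small steps.

>>> {"op": "drive_tool", "data": {"targets": [[0,0,0.01,0,0,0,0],[0,0,0,0,0,0,0],[0,0,0,0,0,0,0]]}}

```text
time_s: 13.17
ee_pos: [533.0, -171.5, 78.3]
eef_rot: [[-0.653, 0.757, 0.0], [0.757, 0.653, -0.0], [-0.0, 0.0, -1.0]]
ft_force: [-1.5, -0.4, 2.9]
gripper_width: 15.1
```

>>> {"op": "drive_tool", "data": {"targets": [[0,0,0.02,0,0,0,0],[0,0,0,0,0,0,0],[0,0,0,0,0,0,0]]}}

```text
time_s: 13.42
ee_pos: [533.0, -171.5, 78.1]
eef_rot: [[-0.653, 0.757, 0.0], [0.757, 0.653, -0.0], [-0.0, 0.0, -1.0]]
ft_force: [-3.6, 1.3, 8.3]
gripper_width: 14.5
```

```bash
python3 - <<'E'
from h import *
o=r.get_obs();print(o['time_s'],o['ee_pos'],o['ft_force'],o['moment'],o['qpos'])
b=cams.camera('scene');d=cams.camera('side')
for n,i in zip('sd',(b,d)):cv2.imwrite(f'pics/{n}4.png',i)
cv2.imwrite('pics/v4.png',np.hstack([cv2.resize(b[190:290,170:280],(396,360),interpolation=2),cv2.resize(d[110:210,230:340],(396,360),interpolation=2)]))
E
```

```text
13.4167 [ 533.00566317 -171.4965118    78.05418929] [-3.58888172  1.25784765  8.32303621] [ 0.17580421  0.60525614 -0.05675686] [-1.79878838e+01  2.67993821e+01  1.08844439e+02 -3.35887742e-03
  4.43508318e+01 -5.87823064e+01]
```

View pics/v4.png

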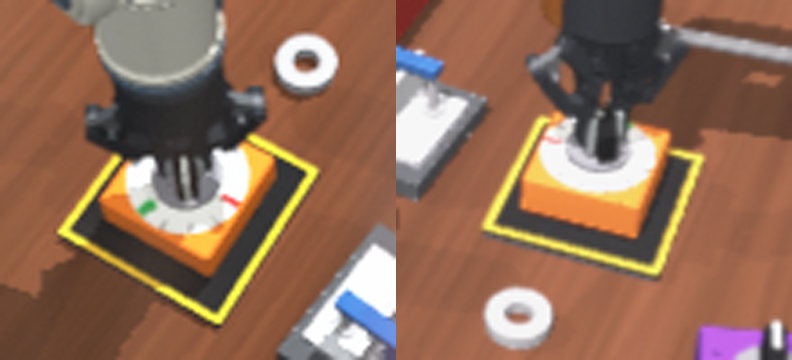

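Timer sits central and square on the pad in both views. Press a little more, then turn.

>>> {"op": "drive_tool", "data": {"targets": [[0,0,0.02,0,0,0,0],[0,0,0.01,0,0,0,0],[0,0,0,0,0,0,0],[0,0,0,0,0,0,0]]}}

```text
time_s: 13.85
ee_pos: [533.1, -171.5, 77.8]
eef_rot: [[-0.653, 0.757, 0.0], [0.757, 0.653, -0.0], [-0.0, 0.0, -1.0]]
ft_force: [-5.9, 1.9, 14.3]
gripper_width: 14.5
```

>>> {"op": "drive_tool", "data": {"targets": [[0,0,0.008,0,0,0,0],[0,0,0,0,0,0.5,0],[0,0,0,0,0,0.5,0],[0,0,0,0,0,0.5,0]]}}

```text
time_s: 14.18
ee_pos: [533.2, -171.5, 77.7]
eef_rot: [[-0.57, 0.822, 0.0], [0.822, 0.57, -0.0], [-0.0, 0.0, -1.0]]
ft_force: [-4.2, 2.5, 15.7]
gripper_width: 14.8
```

```bash
python3 -c "
from h import *
o=r.get_obs();print(o['ft_force'],o['moment'],o['qpos'][5])"
```

```text
[-4.18456887  2.51353589 15.69056118] [0.38773704 0.92497088 0.2723642 ] -52.70538654827609
```

>>> {"op": "drive_tool", "data": {"targets": [[0,0,0,0,0,0.6,0],[0,0,0,0,0,0.6,0],[0,0,0,0,0,0.6,0],[0,0,0,0,0,0.6,0],[0,0,0,0,0,0.6,0]]}}

```text
time_s: 14.6
ee_pos: [533.4, -171.4, 77.8]
eef_rot: [[-0.386, 0.923, 0.001], [0.923, 0.386, -0.0], [-0.0, 0.001, -1.0]]
ft_force: [-5.0, 3.1, 15.1]
gripper_width: 14.8
```

>>> {"op": "drive_tool", "data": {"targets": [[0,0,0.004,0,0,0.6,0],[0,0,0,0,0,0.6,0],[0,0,0,0,0,0.6,0],[0,0,0,0,0,0.6,0],[0,0,0,0,0,0.6,0]]}}

```text
time_s: 15.02
ee_pos: [533.6, -171.3, 77.8]
eef_rot: [[-0.186, 0.983, 0.001], [0.983, 0.186, -0.0], [-0.0, 0.001, -1.0]]
ft_force: [-4.1, 3.7, 13.8]
gripper_width: 14.7
```

>>> {"op": "drive_tool", "data": {"targets": [[0,0,0.008,0,0,0.6,0],[0,0,0,0,0,0.6,0],[0,0,0,0,0,0.6,0],[0,0,0,0,0,0.6,0],[0,0,0,0,0,0.6,0]]}}

```text
time_s: 15.43
ee_pos: [533.9, -171.3, 77.7]
eef_rot: [[0.023, 1.0, 0.002], [1.0, -0.023, -0.0], [-0.0, 0.002, -1.0]]
ft_force: [-3.1, 3.4, 16.9]
gripper_width: 15.5
```

>>> {"op": "drive_tool", "data": {"targets": [[0,0,0,0,0,0.6,0],[0,0,0,0,0,0.6,0],[0,0,0,0,0,0.6,0],[0,0,0,0,0,0.6,0],[0,0,0,0,0,0.6,0]]}}

```text
time_s: 15.85
ee_pos: [534.2, -171.3, 77.8]
eef_rot: [[0.23, 0.973, 0.002], [0.973, -0.23, -0.0], [0.0, 0.002, -1.0]]
ft_force: [-2.4, 3.8, 15.8]
gripper_width: 15.2
```

>>> {"op": "drive_tool", "data": {"targets": [[0,0,0,0,0,0.6,0],[0,0,0,0,0,0,0],[0,0,0,0,0,0,0]]}}

```text
time_s: 16.1
ee_pos: [534.2, -171.4, 77.8]
eef_rot: [[0.269, 0.963, 0.003], [0.963, -0.269, -0.0], [0.001, 0.003, -1.0]]
ft_force: [-2.1, 4.2, 14.8]
gripper_width: 15.3
```

```bash
python3 - <<'E'
from meas import *
o=r.get_obs();print(o['ft_force'],o['moment'])
a=cams.camera('wrist');d=cams.camera('side')
cv2.imwrite('pics/w5.png',a);cv2.imwrite('pics/v5.png',np.hstack([cv2.resize(a,(480,360)),cv2.resize(d[120:200,235:325],(320,284),interpolation=2)[:360] if 0 else cv2.copyMakeBorder(cv2.resize(d[120:200,235:325],(320,284),interpolation=2),0,76,0,0,0)]))
E
```

```text
[-2.11688599  4.21994277 14.81045058] [ 0.56476211  0.45002167 -0.17408718]
```

View pics/v5.png

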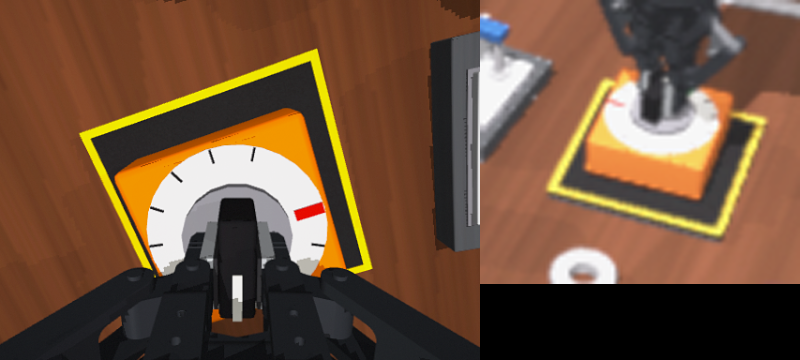

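Still square; unload before letting go.

>>> {"op": "drive_tool", "data": {"targets": [[0,0,-0.02,0,0,0,0],[0,0,-0.02,0,0,0,0],[0,0,-0.01,0,0,0,0],[0,0,0,0,0,0,0],[0,0,0,0,0,0,0]]}}

```text
time_s: 16.62
ee_pos: [534.1, -171.4, 78.1]
eef_rot: [[0.269, 0.963, 0.002], [0.963, -0.269, -0.0], [0.0, 0.002, -1.0]]
ft_force: [2.0, 4.0, 7.3]
gripper_width: 15.0
```

>>> {"op": "drive_tool", "data": {"targets": [[0,0,0,0,0,0,0.22],[0,0,0,0,0,0,0.25],[0,0,0,0,0,0,0.3],[0,0,0,0,0,0,0.4],[0,0,0,0,0,0,0.5]]}}

```text
time_s: 17.03
ee_pos: [532.7, -171.5, 77.3]
eef_rot: [[0.269, 0.963, -0.001], [0.963, -0.269, 0.0], [-0.0, -0.001, -1.0]]
ft_force: [0.4, 0.1, 0.0]
gripper_width: 42.5
```

>>> {"op": "drive_tool", "data": {"targets": [[0,0,0,0,0,0,0.5],[0,0,-0.2,0,0,0,0.5],[0,0,-0.6,0,0,0,0.5],[0,0,-0.8,0,0,0,0.5],[0,0,-1,0,0,0,0.5]]}}

```text
time_s: 17.45
ee_pos: [532.0, -171.1, 142.4]
eef_rot: [[0.269, 0.963, -0.002], [0.963, -0.269, 0.001], [0.0, -0.003, -1.0]]
ft_force: [1.1, -0.8, 0.8]
gripper_width: 42.7
```

>>> {"op": "drive_tool", "data": {"targets": [[0,0,-1,0,0,0,0.8],[0,0,-1,0,0,0,1],[0,0,-1,0,0,0,1],[0,0,-1,0,0,0,1],[0,0,-0.5,0,0,0,1]]}}

```text
time_s: 17.87
ee_pos: [534.0, -171.8, 258.7]
eef_rot: [[0.269, 0.963, 0.004], [0.963, -0.269, -0.001], [-0.0, 0.004, -1.0]]
ft_force: [-0.0, -1.0, -0.3]
gripper_width: 85.3
```

>>> {"op": "drive_tool", "data": {"targets": [[0,0,0,0,0,0,1],[0,0,0,0,0,0,1],[0,0,0,0,0,0,1],[0,0,0,0,0,0,1]]}}

```text
time_s: 18.2
ee_pos: [532.2, -171.2, 253.7]
eef_rot: [[0.269, 0.963, -0.002], [0.963, -0.269, 0.001], [0.0, -0.002, -1.0]]
ft_force: [-0.6, -0.3, -1.1]
gripper_width: 85.1
```

```bash
python3 - <<'E'
from meas import *
o=r.get_obs();print(o['time_s'],o['ee_pos'],o['ft_force'])
a=cams.camera('wrist');cv2.imwrite('pics/w6.png',a);c=cam('wrist',o)
timer(a,c,54,10)
m=hsv(a,(26,120,120),(35,255,255),False);cs=cv2.findContours(m,cv2.RETR_EXTERNAL,cv2.CHAIN_APPROX_NONE)[0];h=cv2.convexHull(np.vstack([k for k in cs if cv2.contourArea(cv2.convexHull(k))>300]))
print('pad',cv2.minAreaRect(onplane(h[:,0],c,10)[:,:2].astype(np.float32)))
cv2.imwrite('pics/v6.png',cv2.resize(a,(768,576)))
E
```

```text
18.2 [ 532.22898238 -171.20967473  253.68917214] [-0.64044804 -0.25839605 -1.11654943]
case ((535.197998046875, -170.6649627685547), (98.24824523925781, 98.52359008789062), 3.3434340953826904)
red (np.float64(293.93243243243245), np.float64(159.16216216216216), 74) -0.1297919911401203 39.65492690197501
green (np.float64(256.5731707317073), np.float64(211.3658536585366), 82) -103.17280009889103 43.59131758940748
bar (np.float64(256.36486486486484), np.float64(174.93857493857493), 814) ((536.6995239257812, -170.44613647460938), (48.07289123535156, 15.254616737365723), 74.20824432373047)
pad ((533.906982421875, -172.15682983398438), (150.83843994140625, 150.8344268798828), 3.2320215702056885)
```

View pics/v6.png

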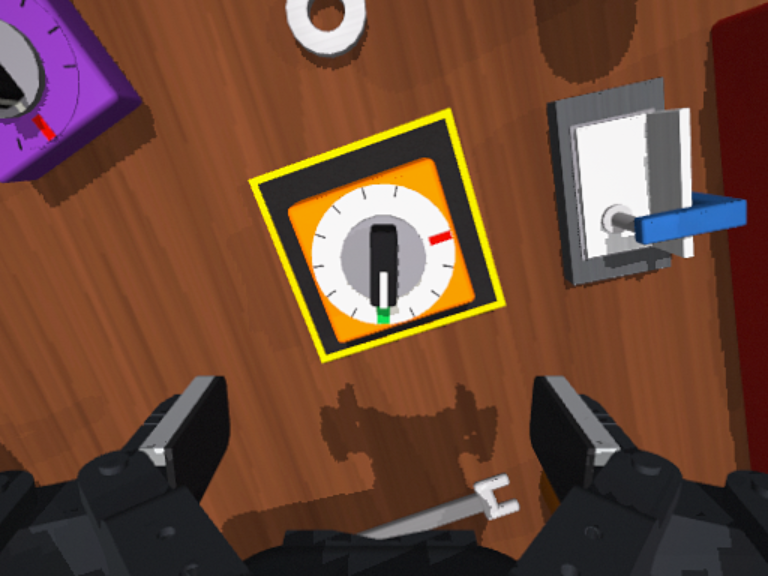

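The wrist view shows the pointer (384,300) in line with the green mark (384,316), and the case is square and central on the pad. Case yaw is 3.3°, pad yaw 3.2°, the centre is about 2 mm off, and the dial reads 109° ≈ 1.905 rad. Handing in.

```bash
python3 -c "
from bench import r,workorder
workorder.job_done();print(r.get_obs()['time_s'])"
```

```text
the job is handed in; nothing more can be done
the job is handed in; nothing more can be done
```

I stood the orange timer on the pad, turned its knob about 56° clockwise to the green mark and let go. The job was handed in at about 18 s; the interface gave no verdict.

- **Placing:** I lifted the timer by its bar and lowered it in 0.75 mm steps. It touched at a pad height of about 10 mm.
- **Load while turning:** From the wrist force plus the timer's weight, the pad carried about 17–20 N. That is an estimate, as the pad's own travel was never read directly. Readings at the end of each move stayed well under 30 N.
- **Final check from the wrist camera:**
  - The timer's centre is about 2 mm from the pad's centre.
  - The case yaw is 3.3° against the pad's 3.2°.
  - The knob is at about 1.905 rad, with the pointer visibly on the green mark.
  - The gripper is clear, about 250 mm up.
- **Other things on the bench:** I saw no sign that anything else had moved, but I did not measure their positions at the end.
- **Disagreements:**
  - The side camera's pad outline came out broken, so I took the pad's centre mainly from the scene camera. The final wrist picture confirmed it.
  - The angle between the red and green marks measured 101–103° instead of 109°. I took the knob angle from the case edges and the bar instead.
  - The force reading still showed about 7 N just before I opened the jaws, more than I had aimed for. The timer stayed in place on release.

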